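# Make up the tea sets from the glaze kiln

### The job

Make up the three tea sets that have come from the kiln: stand each cup upright in the middle of the saucer with the same glaze (blue, green, oatmeal), and close the blue and the green cup each with the lid of its own glaze, seated flat; the oatmeal cup has no lid and stays open. This is finished glazeware, so set every piece down gently rather than dropping it, leave the saucers where they stand, and do not disturb the brush jar or the stack of plates. At the end everything is released and at rest.

Things in the scene. Friction and masses are not known exactly. Their poses are not given: they have to be found in the camera images.
- saucer_blue: Loose round stoneware saucer glazed cobalt blue with a thin brown rim: 128 mm across, rim 17 mm high, flat floor 76 mm across at 6 mm above its underside. Stands on the brown wooden ware board (16 mm thick). Origin: centre of its underside; z up.
- saucer_green: Loose round stoneware saucer glazed celadon green with a thin brown rim: 128 mm across, rim 17 mm high, flat floor 76 mm across at 6 mm above its underside. Stands on the brown wooden ware board (16 mm thick). Origin: centre of its underside; z up.
- saucer_oat: Loose round stoneware saucer glazed oatmeal (creamy white) with a thin brown rim: 128 mm across, rim 17 mm high, flat floor 76 mm across at 6 mm above its underside. Stands on the brown wooden ware board (16 mm thick). Origin: centre of its underside; z up.
- cup_blue: Loose handleless stoneware tea cup glazed cobalt blue with a thin brown rim: 60 mm outside diameter (nearly straight from 16 mm up), 64 mm high, foot 42 mm across, wall 4 mm, mouth 52 mm inside, open at the top; about 160 g. On the grey kiln shelf (16 mm thick). Origin: centre of its underside; z up. Standing in a saucer its origin is 6 mm above the saucer's origin.
- cup_green: Loose handleless stoneware tea cup glazed celadon green with a thin brown rim: 60 mm outside diameter (nearly straight from 16 mm up), 64 mm high, foot 42 mm across, wall 4 mm, mouth 52 mm inside, open at the top; about 160 g. On the grey kiln shelf (16 mm thick). Origin: centre of its underside; z up. Standing in a saucer its origin is 6 mm above the saucer's origin.
- cup_oat: Loose handleless stoneware tea cup glazed oatmeal (creamy white) with a thin brown rim: 60 mm outside diameter (nearly straight from 16 mm up), 64 mm high, foot 42 mm across, wall 4 mm, mouth 52 mm inside, open at the top; about 160 g. On the grey kiln shelf (16 mm thick). Origin: centre of its underside; z up. Standing in a saucer its origin is 6 mm above the saucer's origin.
- lid_blue: Loose cobalt blue cup lid, 60 g, knob up on the grey kiln shelf. Disc 62 mm across, its flat underside 6 mm above the origin, top sloping from 10 mm (edge) to 15 mm; round knob 16 to 19 mm thick from 15 to 35 mm; under the disc a clay plug 6 mm deep, 36 mm across below, 43 at the disc. Origin: centre of the plug's underside; z up. Closed, the disc rests on the cup's rim, origin 58 mm above the cup's origin.
- lid_green: Loose celadon green cup lid, 60 g, knob up on the grey kiln shelf. Disc 62 mm across, its flat underside 6 mm above the origin, top sloping from 10 mm (edge) to 15 mm; round knob 16 to 19 mm thick from 15 to 35 mm; under the disc a clay plug 6 mm deep, 36 mm across below, 43 at the disc. Origin: centre of the plug's underside; z up. Closed, the disc rests on the cup's rim, origin 58 mm above the cup's origin.
- brush_jar: Bystander: loose clay jar with brushes, 84 mm across, 95 mm high, brushes to 200 mm, spreading to 88 mm across. Origin: centre of its underside.
- plates: Bystander: loose stack of two grey-white dinner plates with brown rims, 198 mm across, 28 mm high. Origin: centre of its underside.

How it is judged:
By the outcome, as a careful person would: the job done as asked, in the order asked, and still so for the second after the job is handed in, with the robot touching nothing.
It also fails if it takes over 144 s, if anything falls off the work surface, if the arm or the gripper's body presses on something with over 40 N, if the wrist force passes 120 N, or if a joint passes its speed limit or range.

### The arm

A 7-joint arm with a two-finger parallel gripper is mounted at the origin on the work surface. World frame = base frame: x ahead of the robot, y to its left, z up, the work surface at z = 0. Lengths are in m, angles in rad, forces in N, time in s.
With the tool pointing down it reaches from about 0.425 to 0.875 m from the base axis. Payload 8.4 kg.
Tool frame: the origin (TCP) lies at the very end of the fingers, on their centre line; the grasp point (between the pads) lies 19 mm behind it; z points along the fingers, y is the line along which they close (so a half turn about z gives the same grasp; the last joint's range is limited). The gripper opens to 87 mm and grips with 3 to 60 N. Pads are 19 mm wide; open, the fingers measure 117 mm over their backs; the gripper's body (75 mm by 190 mm) begins 51 mm behind the grasp point.
Start: joints at [1.118, 0.333, 0.04, 1.465, -0.013, 1.343, -0.059], TCP at [0.225, -0.61, 0.19] pointing down, gripper open.
Joint ranges: [-2.58, 2.58], [-0.38, 2.09], [-1.3, 1.39], [0.25, 2.4], [-1.5, 4.64], [0.08, 2.09], [-2.65, 2.65]. Speed limits (rad/s): [2.22, 2.22, 2.79, 2.79, 3.14, 3.14, 3.14].

### API

Orientations are given as a rotation vector (axis times angle).
In Python, from workcell import get_state, cams, ctrl gives the robot as it stands. The module is installed in compiled form; this text tells all that it offers.
- The arm moves only by the tool servo_tool, never from a script. Its argument "commands" is a list of rows, each a list of 7 numbers: the shift along the tool's x, y, z in m, then the turn, a rotation vector about the tool's x, y, z in rad, then the opening, from 0 (shut) to 1 (fully open). A call has 1 to 20 rows; each row shifts and turns the commanded pose from where the row before left it, along the tool's axes as they then stand; what a row does not reach is not made up. A row lasts 1/8 s, in which the tool goes at most 62.5 mm and 10.7 degrees, less where a joint would pass 70% of its speed; a pose out of reach is approached as far as the arm can. A call is refused whole if a number of a shift passes 0.0625 or a number of a turn 0.188, either way. A call with a gripper value outside its range is refused whole. The fingers move at their own pace and stop on an object; the grip force is fixed at half the most. Time passes only in rows, so rows that do not move let the fingers close. It gives the time, the measured TCP pose, the force, the opening and the grip force at its end, in the units of the state.
- get_state(): the state, without advancing time (a new reading comes with each control period).
- cams.get_image(name): name is "side" or "top"; returns a dict with "image" (480x640x3 uint8, red, green, blue), "K" (3x3 intrinsics, pixels), "eye" and "orientation" of the camera in the world. Camera axes: x right, y down, z forward; pixel columns grow to the right and rows downward; lengths in m; the calibration is good to about 2 mm. A picture is of the moment at which its call begins. There is no depth.
- ctrl.hand_in(): hands the job in; it is judged then, once.
The state is a dict: "time_s": time; "joint_positions": joint angles; "dq": joint speeds; "joint_torque": joint torques, N m; "eef_pos": TCP position; "orientation": TCP orientation; "force": force on the tool from outside, world axes, zero at the start; "moment": the same for the moment, N m; "grip_width": finger opening in m; "gripper_force": force on a finger pad.
Only numpy, scipy, OpenCV 4.12 (cv2) and the standard library are available. Lean on these libraries where they do the work, as an engineer would, in place of code of your own. Each camera call takes 0.05 s, during which the arm holds its last target. There are 200 camera calls.

## Working session

There is one attempt and no reset: what is moved stays moved. The work goes in short steps, Python scripts to look and compute and a tool call to move; the robot and the scene stay as the last step left them, time stands still between calls to the robot, and variables do not carry over. Pictures are saved under pics/ and viewed, at most 14 in all, crops included, and the job is handed in when it is done.

Besides the shell and the picture viewer there is one more tool, called after ">>>" by a JSON object that holds its "name" and its "arguments". servo_tool: Moves the arm, as the interface text tells. Its arguments: {"type":"object","properties":{"commands":{"type":"array"}},"required":["commands"]}

```bash
mkdir -p pics; cat > h.py <<'E'
import numpy as np,cv2
from scipy.spatial.transform import Rotation as R
from workcell import get_state,cams,ctrl
def shot(n,f):
    d=cams.get_image(n); cv2.imwrite('pics/'+f,d['image'][:,:,::-1]); return d
def rot(o):
    o=np.array(o); return o if o.shape==(3,3) else (R.from_rotvec(o).as_matrix() if o.size==3 else R.from_quat(o).as_matrix())
def ray(d,u,v,z):
    r=rot(d['orientation'])@np.linalg.inv(d['K'])@[u,v,1]; e=np.array(d['eye']); return e+r*(z-e[2])/r[2]
def proj(d,p):
    c=d['K']@(rot(d['orientation']).T@(np.array(p)-d['eye'])); return c[:2]/c[2]
E
python3 - <<'E'
from h import *
s=get_state();print(s)
for n in('top','side'):
    d=shot(n,n+'0.png');print(n,d['K'],d['eye'],d['orientation'])
E
```

```text
{'time_s': 0.0, 'joint_positions': array([ 1.11779743,  0.333904  ,  0.03985221,  1.46629685, -0.01339038,
        1.3433275 , -0.05848954]), 'dq': array([-0.00218569, -0.00068405,  0.00111751, -0.00120662, -0.00113805,
        0.00146841,  0.00091089]), 'joint_torque': array([ 1.37682866e-03, -6.56363583e+01,  1.33599814e+00, -4.03802025e+01,
       -5.97233931e-02,  4.45058139e-02,  1.45926369e-04]), 'eef_pos': array([ 0.22498825, -0.60923598,  0.18895099]), 'orientation': array([-3.09096625e+00, -5.52590862e-01,  6.38142464e-04]), 'force': array([ 1.06810465,  0.25797944, -0.35224767]), 'moment': array([ 0.01295065, -0.04600167,  0.02074004]), 'gripper_force': 0.0, 'grip_width': 0.08734582582960725}
top [[619.01360265   0.         302.7648859 ]
 [  0.         619.01360265 243.59868846]
 [  0.           0.           1.        ]] [ 0.21703737 -0.03860418  1.76733243] [-2.1054155   2.15458374 -0.18233782]
side [[539.79536969   0.         329.2680761 ]
 [  0.         539.79536969 238.82747422]
 [  0.           0.           1.        ]] [-0.35399534 -1.03136734  0.88578085] [-2.03871472  0.71892962 -0.43050304]
```

View pics/top0.png

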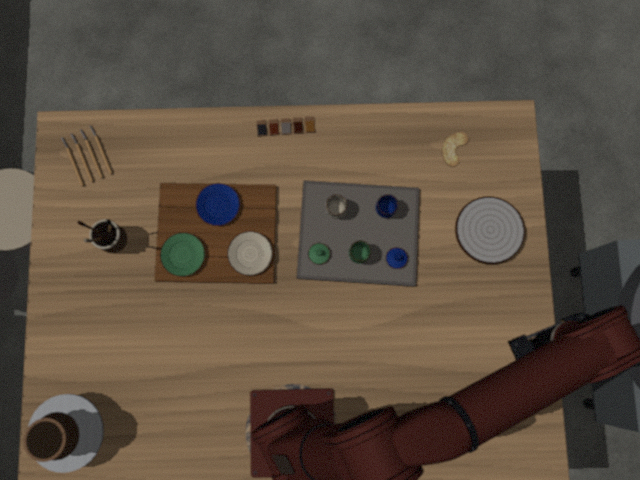

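View pics/side0.png

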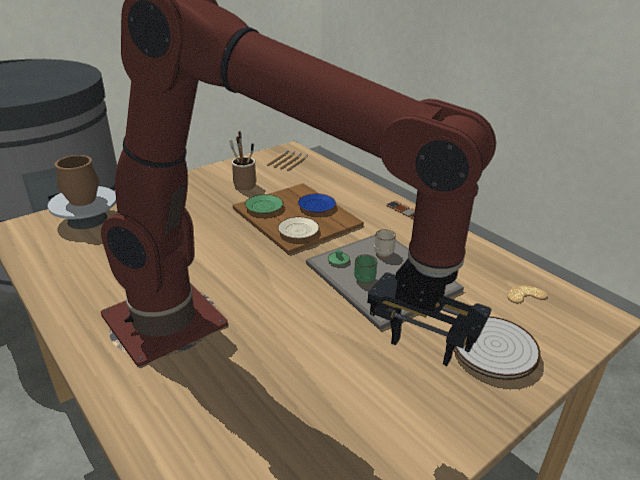

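Top view: blue saucer (218,205), green (183,255), oat (250,254). Oat cup (338,206), blue cup (387,206), green cup (360,252), green lid (319,254), blue lid (397,258). The jar is at (105,236) and the plates at (490,230). An enlarged crop comes next.

```bash
python3 - <<'E'
import cv2,numpy as np
im=cv2.imread('pics/top0.png')
c=lambda x,y,w,h,s:cv2.resize(im[y:y+h,x:x+w],None,fx=s,fy=s,interpolation=cv2.INTER_CUBIC)
a=c(300,185,120,90,5);a=cv2.convertScaleAbs(a,alpha=1.8,beta=10)
b=c(155,180,130,100,5);b=cv2.convertScaleAbs(b,alpha=1.5,beta=10)
for m in(a,b):
    for i in range(0,m.shape[1],50):cv2.line(m,(i,0),(i,6),(255,255,255),1)
    for i in range(0,m.shape[0],50):cv2.line(m,(0,i),(6,i),(255,255,255),1)
cv2.imwrite('pics/a.png',a);cv2.imwrite('pics/b.png',b)
E
```

```text
(no output)
```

View pics/a.png

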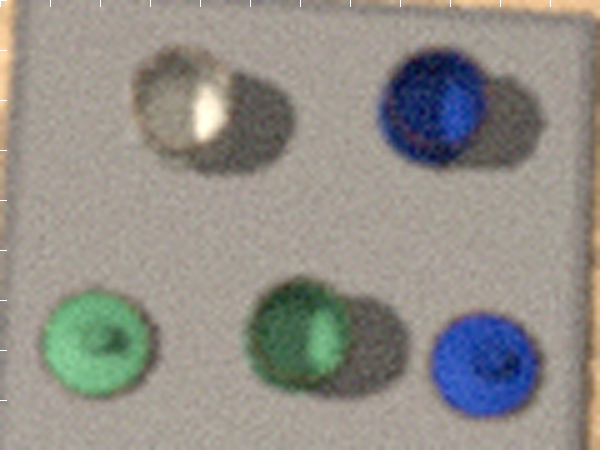

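View pics/b.png

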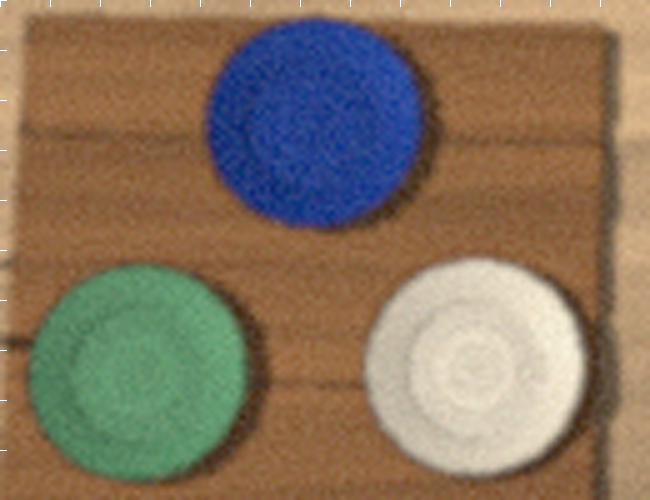

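Crop a: rim centres are oat cup (183,101), blue cup (435,102), green cup (300,332). Disc centres are green lid (97,343) and blue lid (486,365). Crop b: saucer rim centres are blue (313,123), green (138,372), oat (475,367).

```bash
cat > meas.py <<'E'
from h import *
d=cams.get_image('top')
f=lambda c,o:((c[0]+.5)/5-.5+o[0],(c[1]+.5)/5-.5+o[1])
A=(300,185);B=(155,180)
P=dict(cup_oat=((183,101),A,.08),cup_blue=((435,102),A,.08),cup_green=((300,332),A,.08),lid_green=((97,343),A,.026),lid_blue=((486,365),A,.026),
 s_blue=((313,123),B,.033),s_green=((138,372),B,.033),s_oat=((475,367),B,.033))
for k,(c,o,z) in P.items():
    u=f(c,o);p=ray(d,*u,z);print(k,p.round(4))
for u in((105,236),(490,230)):print(ray(d,*u,.05).round(3))
print(proj(d,[.217,-.0386,0]), [np.linalg.norm(ray(d,*f(a,B),.033)-ray(d,*f(b,B),.033)).round(4) for a,b in(((205,123),(422,123)),((28,372),(247,372)),((364,367),(586,367)))])
E
python3 meas.py
```

```text
cup_oat [ 0.6196 -0.1345  0.08  ]
cup_blue [ 0.6157 -0.2753  0.08  ]
cup_green [ 0.4872 -0.1948  0.08  ]
lid_green [ 0.4922 -0.0841  0.026 ]
lid_blue [ 0.4744 -0.3048  0.026 ]
s_blue [0.6407 0.2051 0.033 ]
s_green [0.4979 0.3043 0.033 ]
s_oat [0.4963 0.113  0.033 ]
[0.552 0.52  0.05 ]
[ 0.543 -0.568  0.05 ]
[305.3045562  351.65912595] [np.float64(0.125), np.float64(0.1244), np.float64(0.126)]
```

>>> {"name": "servo_tool", "arguments": {"commands": [[0,0,-0.02,0,0,-0.174,1],[0,0,-0.02,0,0,-0.174,1],[0,0,0,0,0,-0.174,1],[0,0,0,0,0,-0.174,1],[0,0,0,0,0,-0.174,1],[0,0,0,0,0,-0.174,1],[0,0,0,0,0,-0.174,1]]}}

```text
time_s: 1.02
eef_pos: [0.2251, -0.6096, 0.2295]
orientation: [-2.214, -2.228, -0.0]
force: [-0.4, -0.2, -0.1]
grip_width: 0.0871
gripper_force: 0.0
```

>>> {"name": "servo_tool", "arguments": {"commands": [[0.033,0.039,0,0,0,0,1],[0.033,0.039,0,0,0,0,1],[0.033,0.039,0,0,0,0,1],[0.033,0.039,0,0,0,0,1],[0.033,0.039,0,0,0,0,1],[0.033,0.039,0,0,0,0,1],[0.033,0.039,0,0,0,0,1],[0.033,0.039,0,0,0,0,1],[0.033,0.039,0,0,0,0,1],[0.033,0.039,0,0,0,0,1],[0,0,0.03,0,0,0,1],[0,0,0.03,0,0,0,1],[0,0,0.03,0,0,0,1],[0,0,0,0,0,0,1],[0,0,0,0,0,0,1]]}}

```text
time_s: 2.9
eef_pos: [0.6154, -0.2795, 0.1411]
orientation: [2.22, 2.222, 0.001]
force: [0.2, 1.0, 0.1]
grip_width: 0.0871
gripper_force: 0.0
```

```bash
python3 - <<'E'
from h import *
d=cams.get_image('side')
s=get_state();print(s['eef_pos'],s['joint_positions'].round(2))
for k,p in dict(b=(.6157,-.2753,.08),o=(.6196,-.1345,.08),g=(.4872,-.1948,.08),lg=(.4922,-.0841,.051),lb=(.4744,-.3048,.051)).items(): print(k,((proj(d,p)-[270,180])*3).round(0))
c=cv2.resize(d['image'][180:360,270:520,::-1],None,fx=3,fy=3,interpolation=cv2.INTER_CUBIC)
cv2.imwrite('pics/s1.png',c)
E
```

```text
[ 0.61564749 -0.27965343  0.14157695] [ 0.63  0.44 -0.37  1.44  0.16  1.29  0.25]
b [451. 232.]
o [344. 165.]
g [285. 241.]
lg [206. 212.]
lb [360. 333.]
```

View pics/s1.png

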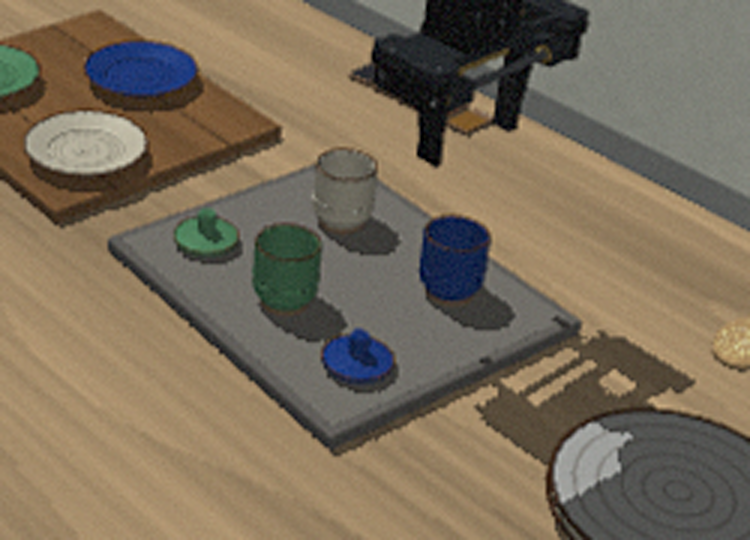

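Side crop: the rims and knobs agree with my projections to within about 3 mm (blue cup rim at (456,232), predicted (451,232)). The gripper is above the blue cup.

>>> {"name": "servo_tool", "arguments": {"commands": [[0.001,0.001,0.02,0,0,0,1],[0.001,0.001,0.02,0,0,0,1],[0,0,0.02,0,0,0,1],[0,0,0.02,0,0,0,1],[0,0,0.01,0,0,0,1],[0,0,0.01,0,0,0,1],[0,0,0,0,0,0,0.9],[0,0,0,0,0,0,0.8],[0,0,0,0,0,0,0.72],[0,0,0,0,0,0,0.66],[0,0,0,0,0,0,0.6],[0,0,0,0,0,0,0.5],[0,0,0,0,0,0,0.5],[0,0,0,0,0,0,0.5],[0,0,0,0,0,0,0.5]]}}

```text
time_s: 4.82
eef_pos: [0.6171, -0.2774, 0.0402]
orientation: [2.22, 2.222, 0.0]
force: [0.2, 0.0, 5.2]
grip_width: 0.0579
gripper_force: 30.0
```

>>> {"name": "servo_tool", "arguments": {"commands": [[0,0,-0.01,0,0,0,0.5],[0,0,-0.025,0,0,0,0.5],[0,0,-0.03,0,0,0,0.5],[0,0,-0.03,0,0,0,0.5],[0,0,-0.025,0,0,0,0.5],[0.02,0.001,0,0,0,0,0.5],[0.04,0.002,0,0,0,0,0.5],[0.04,0.002,0,0,0,0,0.5],[0.04,0.002,0,0,0,0,0.5],[0.04,0.002,0,0,0,0,0.5],[0.04,0.002,0,0,0,0,0.5],[0.04,0.002,0,0,0,0,0.5],[0.04,0.002,0,0,0,0,0.5],[0.04,0.002,0,0,0,0,0.5],[0.04,0.002,0,0,0,0,0.5],[0.04,0.002,0,0,0,0,0.5],[0.04,0.002,0,0,0,0,0.5],[0.0225,0.0006,0,0,0,0,0.5],[0,0,0,0,0,0,0.5],[0,0,0,0,0,0,0.5]]}}

```text
time_s: 7.32
eef_pos: [0.6399, 0.2038, 0.1593]
orientation: [2.221, 2.221, -0.002]
force: [-0.0, -0.8, -1.9]
grip_width: 0.0582
gripper_force: 30.0
```

```bash
python3 - <<'E'
from h import *
s=get_state();print(s['eef_pos'],s['joint_positions'].round(2),s['grip_width'])
d=cams.get_image('side')
p=s['eef_pos'];b=p[2]-.0242
x0,y0=180,90
for k,q in dict(rimc=(p[0],p[1],b+.064),foot=(p[0],p[1],b),sb=(.6407,.2051,.033),sg=(.4979,.3043,.033),so=(.4963,.113,.033)).items(): print(k,((proj(d,q)-[x0,y0])*3.5).round(0))
c=cv2.resize(d['image'][y0:y0+165,x0:x0+220,::-1],None,fx=3.5,fy=3.5,interpolation=cv2.INTER_CUBIC)
cv2.imwrite('pics/s2.png',c)
E
```

```text
[0.63994602 0.20376601 0.1592868 ] [ 0.02  0.45 -0.55  1.42  0.24  1.34 -0.54] 0.058230914824094315
rimc [479. 232.]
foot [478. 296.]
sb [477. 393.]
sg [293. 397.]
so [413. 480.]
```

View pics/s2.png

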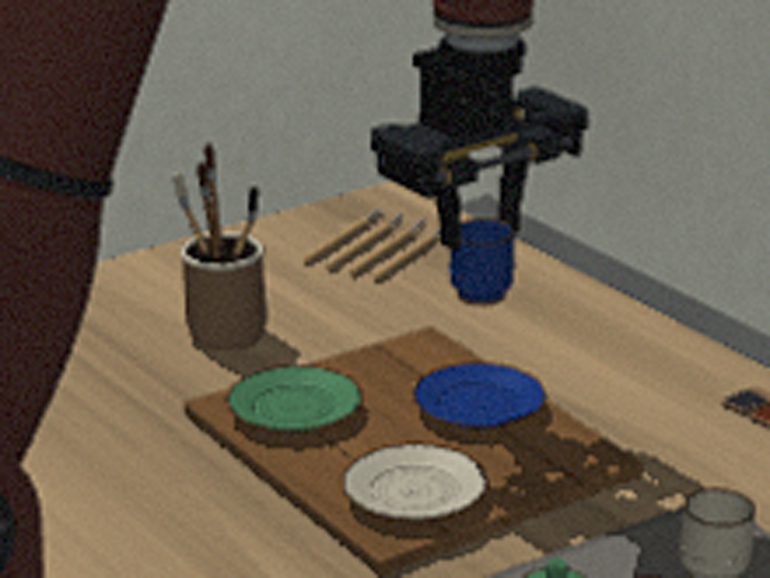

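Side crop: the blue cup is held upright, with its foot at (481,298) over the blue saucer at (480,395), as projected. The other saucers also match.

>>> {"name": "servo_tool", "arguments": {"commands": [[0.001,0.0005,0.02,0,0,0,0.5],[0,0,0.025,0,0,0,0.5],[0,0,0.025,0,0,0,0.5],[0,0,0.02,0,0,0,0.5],[0,0,0.012,0,0,0,0.5],[0,0,0.005,0,0,0,0.5],[0,0,0.002,0,0,0,0.5],[0,0,0.001,0,0,0,0.5],[0,0,0.001,0,0,0,0.5],[0,0,0,0,0,0,0.5],[0,0,0,0,0,0,0.5]]}}

```text
time_s: 8.75
eef_pos: [0.6406, 0.2062, 0.0491]
orientation: [2.22, 2.222, 0.0]
force: [-0.2, 0.2, -1.6]
grip_width: 0.0579
gripper_force: 30.0
```

>>> {"name": "servo_tool", "arguments": {"commands": [[0,0,0.001,0,0,0,0.5],[0,0,0.001,0,0,0,0.5],[0,0,0.0005,0,0,0,0.5],[0,0,0,0,0,0,0.5],[0,0,0,0,0,0,0.5]]}}

```text
time_s: 9.38
eef_pos: [0.6405, 0.2062, 0.0464]
orientation: [-2.22, -2.222, -0.0]
force: [-0.9, 0.8, -1.9]
grip_width: 0.0576
gripper_force: 30.0
```

>>> {"name": "servo_tool", "arguments": {"commands": [[0,0,0.0005,0,0,0,0.5],[0,0,0.0005,0,0,0,0.5],[0,0,0,0,0,0,0.5],[0,0,0,0,0,0,0.5]]}}

```text
time_s: 9.88
eef_pos: [0.6406, 0.2063, 0.0462]
orientation: [2.22, 2.222, 0.001]
force: [-2.1, -1.1, 5.1]
grip_width: 0.058
gripper_force: 30.0
```

>>> {"name": "servo_tool", "arguments": {"commands": [[0,0,0,0,0,0,0.7],[0,0,0,0,0,0,0.76],[0,0,0,0,0,0,0.85],[0,0,0,0,0,0,1],[0,0,0,0,0,0,1],[0,0,-0.01,0,0,0,1],[0,0,-0.03,0,0,0,1],[0,0,-0.035,0,0,0,1],[0,0,-0.035,0,0,0,1],[-0.02,-0.008,0,0,0,0,1],[-0.045,-0.017,0,0,0,0,1],[-0.045,-0.017,0,0,0,0,1],[-0.045,-0.017,0,0,0,0,1],[-0.045,-0.017,0,0,0,0,1],[-0.045,-0.017,0,0,0,0,1],[-0.045,-0.017,0,0,0,0,1],[-0.045,-0.017,0,0,0,0,1],[-0.045,-0.017,0,0,0,0,1],[-0.02,-0.009,0,0,0,0,1],[0,0,0,0,0,0,1]]}}

```text
time_s: 12.38
eef_pos: [0.4863, -0.1961, 0.1551]
orientation: [-2.225, -2.218, 0.001]
force: [0.0, 1.5, -0.7]
grip_width: 0.087
gripper_force: 0.0
```

Now over the green cup; descend to z = 0.040 and grip.

>>> {"name": "servo_tool", "arguments": {"commands": [[0.001,0.001,0.02,0,0,0,1],[0,0,0.025,0,0,0,1],[0,0,0.025,0,0,0,1],[0,0,0.02,0,0,0,1],[0,0,0.015,0,0,0,1],[0,0,0.01,0,0,0,1],[0,0,0,0,0,0,0.9],[0,0,0,0,0,0,0.8],[0,0,0,0,0,0,0.72],[0,0,0,0,0,0,0.66],[0,0,0,0,0,0,0.6],[0,0,0,0,0,0,0.5],[0,0,0,0,0,0,0.5],[0,0,0,0,0,0,0.5],[0,0,0,0,0,0,0.5]]}}

```text
time_s: 14.25
eef_pos: [0.4887, -0.1931, 0.0406]
orientation: [-2.22, -2.222, 0.0]
force: [-3.4, -0.3, 6.4]
grip_width: 0.0579
gripper_force: 29.9
```

>>> {"name": "servo_tool", "arguments": {"commands": [[0,0,-0.01,0,0,0,0.5],[0,0,-0.025,0,0,0,0.5],[0,0,-0.03,0,0,0,0.5],[0,0,-0.03,0,0,0,0.5],[0,0,-0.025,0,0,0,0.5],[0.02,0,0,0,0,0,0.5],[0.04,0.001,0,0,0,0,0.5],[0.04,0.001,0,0,0,0,0.5],[0.04,0.001,0,0,0,0,0.5],[0.04,0.001,0,0,0,0,0.5],[0.04,0.001,0,0,0,0,0.5],[0.04,0.001,0,0,0,0,0.5],[0.04,0.001,0,0,0,0,0.5],[0.04,0.001,0,0,0,0,0.5],[0.04,0.001,0,0,0,0,0.5],[0.04,0,0,0,0,0,0.5],[0.04,0,0,0,0,0,0.5],[0.039,0,0,0,0,0,0.5],[0,0,0,0,0,0,0.5],[0,0,0,0,0,0,0.5]]}}

```text
time_s: 16.75
eef_pos: [0.4963, 0.306, 0.1594]
orientation: [-2.219, -2.223, 0.003]
force: [0.1, -0.0, -2.2]
grip_width: 0.0578
gripper_force: 29.9
```

>>> {"name": "servo_tool", "arguments": {"commands": [[0,0.0015,0.02,0,0,0,0.5],[0,0,0.025,0,0,0,0.5],[0,0,0.025,0,0,0,0.5],[0,0,0.02,0,0,0,0.5],[0,0,0.012,0,0,0,0.5],[0,0,0.005,0,0,0,0.5],[0,0,0.002,0,0,0,0.5],[0,0,0.001,0,0,0,0.5],[0,0,0,0,0,0,0.5],[0,0,0,0,0,0,0.5]]}}

```text
time_s: 18.0
eef_pos: [0.499, 0.3062, 0.0507]
orientation: [2.22, 2.223, 0.001]
force: [-0.2, 0.7, -2.0]
grip_width: 0.0579
gripper_force: 29.9
```

Expected contact is at about z = 0.0466.

>>> {"name": "servo_tool", "arguments": {"commands": [[0,0,0.001,0,0,0,0.5],[0,0,0.001,0,0,0,0.5],[0,0,0.001,0,0,0,0.5],[0,0,0.0005,0,0,0,0.5],[0,0,0.0005,0,0,0,0.5],[0,0,0,0,0,0,0.5],[0,0,0,0,0,0,0.5]]}}

```text
time_s: 18.88
eef_pos: [0.4989, 0.3063, 0.0467]
orientation: [-2.22, -2.223, -0.0]
force: [-1.4, -0.6, 2.9]
grip_width: 0.0578
gripper_force: 29.9
```

>>> {"name": "servo_tool", "arguments": {"commands": [[0,0,0,0,0,0,0.7],[0,0,0,0,0,0,0.76],[0,0,0,0,0,0,0.85],[0,0,0,0,0,0,1],[0,0,0,0,0,0,1],[0,0,-0.01,0,0,0,1],[0,0,-0.03,0,0,0,1],[0,0,-0.035,0,0,0,1],[0,0,-0.035,0,0,0,1],[-0.02,0.006,0,0,0,0,1],[-0.05,0.014,0,0,0,0,1],[-0.05,0.014,0,0,0,0,1],[-0.05,0.014,0,0,0,0,1],[-0.05,0.014,0,0,0,0,1],[-0.05,0.014,0,0,0,0,1],[-0.05,0.014,0,0,0,0,1],[-0.05,0.014,0,0,0,0,1],[-0.05,0.012,0,0,0,0,1],[-0.021,0.005,0,0,0,0,1],[0,0,0,0,0,0,1]]}}

```text
time_s: 21.38
eef_pos: [0.6203, -0.1361, 0.1565]
orientation: [-2.223, -2.22, -0.0]
force: [-0.7, 0.7, 0.3]
grip_width: 0.0873
gripper_force: 0.0
```

>>> {"name": "servo_tool", "arguments": {"commands": [[0,0,0.02,0,0,0,1],[0,0,0.025,0,0,0,1],[0,0,0.025,0,0,0,1],[0,0,0.02,0,0,0,1],[0,0,0.015,0,0,0,1],[0,0,0.01,0,0,0,1],[0,0,0,0,0,0,0.9],[0,0,0,0,0,0,0.8],[0,0,0,0,0,0,0.72],[0,0,0,0,0,0,0.66],[0,0,0,0,0,0,0.6],[0,0,0,0,0,0,0.5],[0,0,0,0,0,0,0.5],[0,0,0,0,0,0,0.5],[0,0,0,0,0,0,0.5]]}}

```text
time_s: 23.25
eef_pos: [0.6204, -0.1349, 0.0418]
orientation: [2.22, 2.222, -0.0]
force: [-2.5, -0.9, 5.0]
grip_width: 0.0587
gripper_force: 30.0
```

>>> {"name": "servo_tool", "arguments": {"commands": [[0,0,-0.01,0,0,0,0.5],[0,0,-0.025,0,0,0,0.5],[0,0,-0.03,0,0,0,0.5],[0,0,-0.03,0,0,0,0.5],[0,0,-0.025,0,0,0,0.5],[0.02,-0.01,0,0,0,0,0.5],[0.035,-0.0175,0,0,0,0,0.5],[0.035,-0.0175,0,0,0,0,0.5],[0.035,-0.0175,0,0,0,0,0.5],[0.035,-0.0175,0,0,0,0,0.5],[0.035,-0.0175,0,0,0,0,0.5],[0.035,-0.0175,0,0,0,0,0.5],[0.018,-0.0086,0,0,0,0,0.5],[0,0,0,0,0,0,0.5],[0,0,0.02,0,0,0,0.5],[0,0,0.025,0,0,0,0.5],[0,0,0.025,0,0,0,0.5],[0,0,0.02,0,0,0,0.5],[0,0,0,0,0,0,0.5],[0,0,0,0,0,0,0.5]]}}

```text
time_s: 25.75
eef_pos: [0.4972, 0.1124, 0.0719]
orientation: [2.221, 2.221, 0.001]
force: [0.1, -0.9, -1.8]
grip_width: 0.0589
gripper_force: 30.0
```

>>> {"name": "servo_tool", "arguments": {"commands": [[0.001,0,0.012,0,0,0,0.5],[0,0,0.006,0,0,0,0.5],[0,0,0.002,0,0,0,0.5],[0,0,0.001,0,0,0,0.5],[0,0,0.001,0,0,0,0.5],[0,0,0.001,0,0,0,0.5],[0,0,0.0005,0,0,0,0.5],[0,0,0.0005,0,0,0,0.5],[0,0,0,0,0,0,0.5],[0,0,0,0,0,0,0.5]]}}

```text
time_s: 27.0
eef_pos: [0.4966, 0.1141, 0.0477]
orientation: [2.22, 2.222, 0.0]
force: [-3.8, -0.8, 5.7]
grip_width: 0.0588
gripper_force: 30.0
```

>>> {"name": "servo_tool", "arguments": {"commands": [[0,0,0,0,0,0,0.7],[0,0,0,0,0,0,0.76],[0,0,0,0,0,0,0.85],[0,0,0,0,0,0,1],[0,0,0,0,0,0,1],[0,0,-0.01,0,0,0,1],[0,0,-0.03,0,0,0,1],[0,0,-0.035,0,0,0,1],[0,0,-0.025,0,0,0,1],[-0.02,0,0,0,0,0,0.9],[-0.04,-0.001,0,0,0,0,0.8],[-0.04,-0.001,0,0,0,0,0.7],[-0.04,-0.001,0,0,0,0,0.6],[-0.04,-0.001,0,0,0,0,0.6],[-0.018,0,0,0,0,0,0.6],[0,0,0.02,0,0,0,0.6],[0,0,0.03,0,0,0,0.6],[0,0,0,0,0,0,0.6],[0,0,0,0,0,0,0.6]]}}

```text
time_s: 29.38
eef_pos: [0.4934, -0.0834, 0.0985]
orientation: [2.219, 2.223, 0.001]
force: [-0.1, -0.3, -0.9]
grip_width: 0.0523
gripper_force: 0.0
```

```bash
python3 - <<'E'
from h import *
s=get_state();print(s['eef_pos'],s['grip_width'],s['joint_positions'].round(2))
d=cams.get_image('top');e=cams.get_image('side')
for k,q in dict(b=(.6407,.2051),g=(.4979,.3043),o=(.4963,.113)).items():
    print(k,[(((proj(d,(*q,z))-[155,180])*3).round(0)) for z in(.033,.086)],[(((proj(e,(*q,z))-[230,170])*3).round(0)) for z in(.033,.086)])
print('lid',((proj(e,(.4922,-.0841,.051))-[230,170])*3).round(0),'tcp',((proj(e,s['eef_pos'])-[230,170])*3).round(0))
a=cv2.resize(d['image'][180:280,155:285],None,fx=3,fy=3,interpolation=cv2.INTER_CUBIC)
b=cv2.resize(e['image'][170:300,230:400],None,fx=3,fy=3,interpolation=cv2.INTER_CUBIC)
m=np.zeros((390,780,3),np.uint8);m[:300,:390]=a;m[:,:0]=0;m=np.zeros((390,900,3),np.uint8);m[:300,:390]=a;m[:390,390:900]=b
m=m[:, :]
cv2.imwrite('pics/t3.png',cv2.convertScaleAbs(a[:,:,::-1],alpha=1.4));cv2.imwrite('pics/s3.png',b[:,:,::-1])
E
```

```text
[ 0.49336172 -0.0833797   0.09854989] 0.0522964013027607 [ 0.57  0.14 -0.52  1.92  0.08  1.11  0.02]
b [array([187.,  73.]), array([179.,  59.])] [array([258.,  97.]), array([259.,  54.])]
g [array([ 82., 222.]), array([ 70., 213.])] [array([101., 100.]), array([99., 57.])]
o [array([284., 219.]), array([279., 210.])] [array([204., 171.]), array([204., 126.])]
lid [326. 242.] tcp [329. 198.]
```

View pics/t3.png

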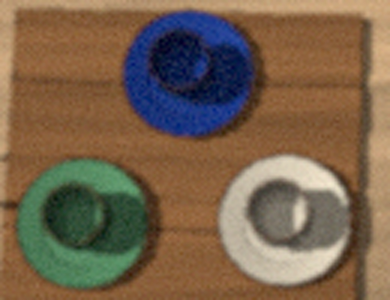

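View pics/s3.png

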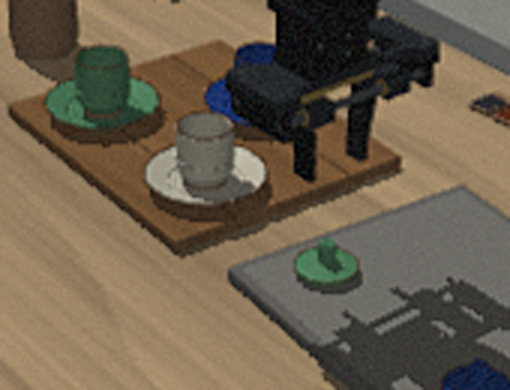

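Top crop: the cup rims are at blue (179,60), green (73,215) and oat (278,211), within 1 to 2 mm of the saucer middles. Side crop: all three stand upright, and the green lid knob at (327,243) sits as predicted below the gripper.

>>> {"name": "servo_tool", "arguments": {"commands": [[0,-0.001,0.02,0,0,0,0.6],[0,0,0.02,0,0,0,0.6],[0,0,0.015,0,0,0,0.6],[0,0,0.007,0,0,0,0.6],[0,0,0.003,0,0,0,0.6],[0,0,0,0,0,0,0.5],[0,0,0,0,0,0,0.4],[0,0,0,0,0,0,0.3],[0,0,0,0,0,0,0.25],[0,0,0,0,0,0,0.2],[0,0,0,0,0,0,0.15],[0,0,0,0,0,0,0.1],[0,0,0,0,0,0,0.1],[0,0,0,0,0,0,0.1],[0,0,0,0,0,0,0.1]]}}

```text
time_s: 31.35
eef_pos: [0.4916, -0.084, 0.0324]
orientation: [-2.22, -2.222, 0.0]
force: [-0.4, -0.2, -0.2]
grip_width: 0.0086
gripper_force: 0.0
```

```bash
python3 - <<'E'
from h import *
e=cams.get_image('side');s=get_state()
x,y=290,220
print(((proj(e,s['eef_pos'])-[x,y])*6).round(0),((proj(e,(.4922,-.0841,.051))-[x,y])*6).round(0),s['force'],s['moment'])
b=cv2.resize(e['image'][y:y+85,x:x+110],None,fx=6,fy=6,interpolation=cv2.INTER_CUBIC)
cv2.imwrite('pics/s4.png',cv2.convertScaleAbs(b[:,:,::-1],alpha=1.6))
E
```

```text
[290. 218.] [293. 184.] [-0.23276637 -0.82583943  0.0892702 ] [ 0.00487449 -0.06753048  0.00336216]
```

View pics/s4.png

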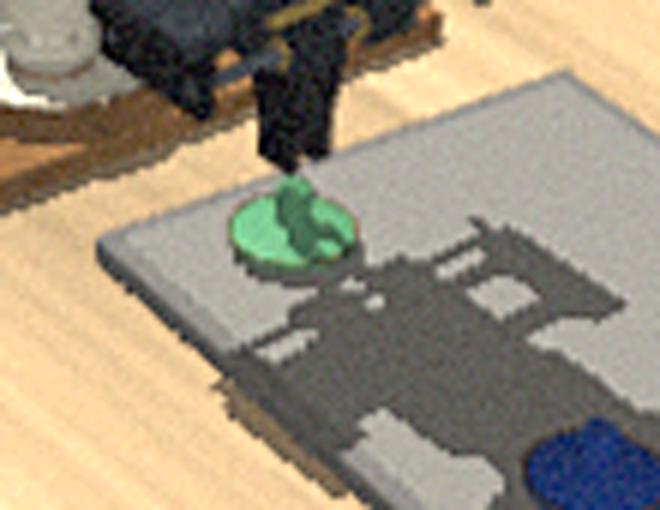

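Side crop: the fingertips are at about (290,165), just above the knob top at (293,180). The reported TCP projects to (290,218). So the real fingertips sit about 19 mm behind the reported TCP, which also fits the shallow grip seen on the cups. The lid is untouched. I'll reopen and go lower, watching the force.

>>> {"name": "servo_tool", "arguments": {"commands": [[0,0,0,0,0,0,0.3],[0,0,0,0,0,0,0.45],[0,0,0,0,0,0,0.5],[0,0,0,0,0,0,0.5],[0,0,0.003,0,0,0,0.5],[0,0,0.003,0,0,0,0.5],[0,0,0,0,0,0,0.5]]}}

```text
time_s: 32.28
eef_pos: [0.4914, -0.0839, 0.026]
orientation: [-2.22, -2.222, 0.0]
force: [-0.9, -0.1, 0.1]
grip_width: 0.0434
gripper_force: 0.0
```

>>> {"name": "servo_tool", "arguments": {"commands": [[0,0,0.002,0,0,0,0.5],[0,0,0.002,0,0,0,0.5],[0,0,0.002,0,0,0,0.5],[0,0,0,0,0,0,0.5]]}}

```text
time_s: 32.78
eef_pos: [0.4915, -0.0839, 0.0202]
orientation: [-2.22, -2.222, 0.0]
force: [-0.4, -0.7, 0.4]
grip_width: 0.0438
gripper_force: 0.0
```

No contact, which confirms the offset. Go 4 mm lower (tips at about 0.035) and grip the knob.

>>> {"name": "servo_tool", "arguments": {"commands": [[0,0,0.002,0,0,0,0.5],[0,0,0.002,0,0,0,0.5],[0,0,0,0,0,0,0.4],[0,0,0,0,0,0,0.32],[0,0,0,0,0,0,0.26],[0,0,0,0,0,0,0.22],[0,0,0,0,0,0,0.18],[0,0,0,0,0,0,0.1],[0,0,0,0,0,0,0.1],[0,0,0,0,0,0,0.1]]}}

```text
time_s: 34.02
eef_pos: [0.4917, -0.0839, 0.0163]
orientation: [-2.22, -2.223, -0.0]
force: [-0.0, -0.3, -0.8]
grip_width: 0.0134
gripper_force: 26.3
```

>>> {"name": "servo_tool", "arguments": {"commands": [[0,0,-0.01,0,0,0,0.1],[0,0,-0.025,0,0,0,0.1],[0,0,-0.035,0,0,0,0.1],[0,0,-0.035,0,0,0,0.1],[0,0,-0.035,0,0,0,0.1],[0.02,0,0,0,0,0,0.1],[0.04,0.001,0,0,0,0,0.1],[0.04,0.001,0,0,0,0,0.1],[0.04,0.001,0,0,0,0,0.1],[0.04,0.001,0,0,0,0,0.1],[0.04,0.001,0,0,0,0,0.1],[0.04,0.001,0,0,0,0,0.1],[0.04,0,0,0,0,0,0.1],[0.04,0,0,0,0,0,0.1],[0.03,0,0,0,0,0,0.1],[0.017,0,0,0,0,0,0.1],[0,0,0,0,0,0,0.1],[0,0,0,0,0,0,0.1]]}}

```text
time_s: 36.28
eef_pos: [0.4978, 0.3015, 0.1564]
orientation: [2.221, 2.22, -0.001]
force: [0.4, -0.2, -1.6]
grip_width: 0.0135
gripper_force: 26.3
```

```bash
python3 - <<'E'
from h import *
s=get_state();print(s['eef_pos'],s['grip_width'],s['gripper_force'])
e=cams.get_image('side')
x,y=210,100;p=s['eef_pos']
for k,q in dict(disc=(p[0],p[1],p[2]+.008),rim=(.4978,.303,.086)).items(): print(k,((proj(e,q)-[x,y])*6).round(0))
b=cv2.resize(e['image'][y:y+100,x:x+110],None,fx=6,fy=6,interpolation=cv2.INTER_CUBIC)
cv2.imwrite('pics/s5.png',cv2.convertScaleAbs(b[:,:,::-1],alpha=1.6))
E
```

```text
[0.49778179 0.30153749 0.15637917] 0.013527916401655495 26.341670239926316
disc [314. 403.]
rim [319. 535.]
```

View pics/s5.png

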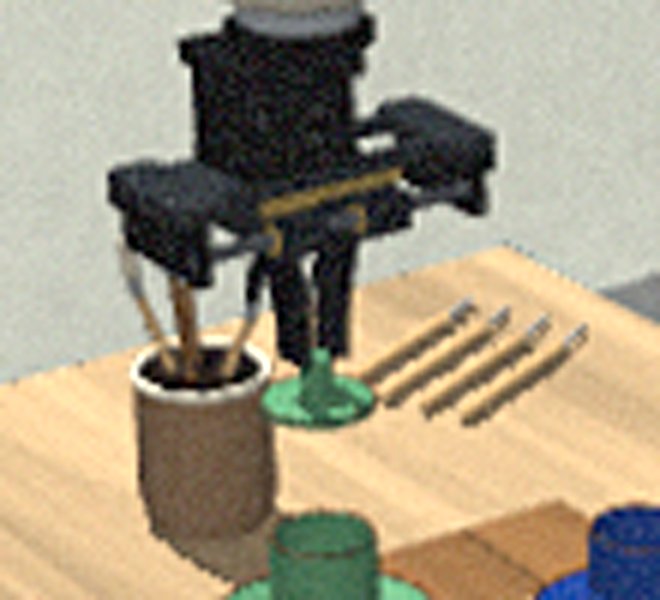

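Side crop: the lid hangs level, disc centre (319,400), above the green cup rim at (325,537). This is in line with projection to about 1 mm.

>>> {"name": "servo_tool", "arguments": {"commands": [[0.0005,0.0005,0.02,0,0,0,0.1],[0,0,0.025,0,0,0,0.1],[0,0,0.015,0,0,0,0.1],[0,0,0.007,0,0,0,0.1],[0,0,0.002,0,0,0,0.1],[0,0,0.002,0,0,0,0.1],[0,0,0.001,0,0,0,0.1],[0,0,0,0,0,0,0.1],[0,0,0,0,0,0,0.1]]}}

```text
time_s: 37.45
eef_pos: [0.4979, 0.3036, 0.0846]
orientation: [2.22, 2.222, 0.001]
force: [-0.2, -0.1, -0.9]
grip_width: 0.013
gripper_force: 26.3
```

>>> {"name": "servo_tool", "arguments": {"commands": [[-0.0005,0,0.001,0,0,0,0.1],[-0.0005,0,0.001,0,0,0,0.1],[0,0,0.001,0,0,0,0.1],[0,0,0.0005,0,0,0,0.1],[0,0,0,0,0,0,0.1],[0,0,0,0,0,0,0.1]]}}

```text
time_s: 38.2
eef_pos: [0.4978, 0.3026, 0.0809]
orientation: [-2.22, -2.222, -0.0]
force: [-0.9, 0.0, -1.2]
grip_width: 0.0133
gripper_force: 26.3
```

>>> {"name": "servo_tool", "arguments": {"commands": [[0,0,0.0005,0,0,0,0.1],[0,0,0.0005,0,0,0,0.1],[0,0,0,0,0,0,0.1],[0,0,0,0,0,0,0.1]]}}

```text
time_s: 38.7
eef_pos: [0.498, 0.3027, 0.0801]
orientation: [2.22, 2.222, 0.001]
force: [0.9, 0.1, 1.8]
grip_width: 0.0133
gripper_force: 27.1
```

>>> {"name": "servo_tool", "arguments": {"commands": [[0,0,0,0,0,0,0.18],[0,0,0,0,0,0,0.25],[0,0,0,0,0,0,0.4],[0,0,0,0,0,0,0.5],[0,0,-0.01,0,0,0,0.5],[0,0,-0.03,0,0,0,0.5],[0,0,-0.03,0,0,0,0.5],[-0.03,-0.001,0,0,0,0,0.5],[-0.05,-0.002,0,0,0,0,0.5],[-0.05,-0.002,0,0,0,0,0.5],[-0.05,-0.002,0,0,0,0,0.5],[-0.05,-0.002,0,0,0,0,0.5],[-0.05,-0.002,0,0,0,0,0.5],[-0.05,-0.002,0,0,0,0,0.5],[-0.05,-0.002,0,0,0,0,0.5],[-0.05,-0.002,0,0,0,0,0.5],[-0.05,-0.002,0,0,0,0,0.5],[-0.05,-0.002,0,0,0,0,0.5],[-0.05,-0.002,0,0,0,0,0.5],[-0.0275,-0.0006,0,0,0,0,0.5]]}}

```text
time_s: 41.2
eef_pos: [0.4742, -0.3079, 0.1504]
orientation: [2.223, 2.219, -0.0]
force: [0.3, 0.3, 0.7]
grip_width: 0.0434
gripper_force: 0.0
```

>>> {"name": "servo_tool", "arguments": {"commands": [[0,0,0,0,0,0,0.5],[0,0,0.02,0,0,0,0.5],[0,0,0.025,0,0,0,0.5],[0,0,0.025,0,0,0,0.5],[0,0,0,0,0,0,0.5],[0,0,0,0,0,0,0.5]]}}

```text
time_s: 41.95
eef_pos: [0.4756, -0.3045, 0.0812]
orientation: [2.219, 2.223, 0.001]
force: [-0.4, -0.3, 0.4]
grip_width: 0.0434
gripper_force: 0.0
```

>>> {"name": "servo_tool", "arguments": {"commands": [[0,-0.001,0.02,0,0,0,0.5],[0,0,0.02,0,0,0,0.5],[0,0,0.01,0,0,0,0.5],[0,0,0.008,0,0,0,0.5],[0,0,0.004,0,0,0,0.5],[0,0,0.003,0,0,0,0.5],[0,0,0,0,0,0,0.4],[0,0,0,0,0,0,0.32],[0,0,0,0,0,0,0.26],[0,0,0,0,0,0,0.22],[0,0,0,0,0,0,0.18],[0,0,0,0,0,0,0.1],[0,0,0,0,0,0,0.1],[0,0,0,0,0,0,0.1]]}}

```text
time_s: 43.7
eef_pos: [0.4738, -0.305, 0.0148]
orientation: [-2.22, -2.222, -0.0]
force: [-0.2, -1.0, -1.0]
grip_width: 0.0156
gripper_force: 28.4
```

>>> {"name": "servo_tool", "arguments": {"commands": [[0,0,-0.01,0,0,0,0.1],[0,0,-0.025,0,0,0,0.1],[0,0,-0.035,0,0,0,0.1],[0,0,-0.035,0,0,0,0.1],[0,0,-0.035,0,0,0,0.1],[0.02,0.007,0,0,0,0,0.1],[0.04,0.013,0,0,0,0,0.1],[0.04,0.013,0,0,0,0,0.1],[0.04,0.013,0,0,0,0,0.1],[0.04,0.013,0,0,0,0,0.1],[0.04,0.013,0,0,0,0,0.1],[0.04,0.013,0,0,0,0,0.1],[0.04,0.013,0,0,0,0,0.1],[0.04,0.013,0,0,0,0,0.1],[0.04,0.013,0,0,0,0,0.1],[0.04,0.013,0,0,0,0,0.1],[0.04,0.013,0,0,0,0,0.1],[0.04,0.013,0,0,0,0,0.1],[0.01,0.004,0,0,0,0,0.1],[0,0,0,0,0,0,0.1]]}}

```text
time_s: 46.2
eef_pos: [0.6396, 0.2061, 0.1542]
orientation: [-2.218, -2.224, 0.001]
force: [0.9, 0.1, -1.1]
grip_width: 0.0154
gripper_force: 28.4
```

>>> {"name": "servo_tool", "arguments": {"commands": [[0,0,0.01,0,0,0,0.1],[0,0,0.01,0,0,0,0.1],[0,0,0,0,0,0,0.1],[0,0,0,0,0,0,0.1]]}}

```text
time_s: 46.7
eef_pos: [0.6403, 0.2048, 0.135]
orientation: [2.221, 2.222, 0.0]
force: [-0.7, 0.4, -0.2]
grip_width: 0.0152
gripper_force: 28.4
```

```bash
python3 - <<'E'
from h import *
s=get_state();print(s['eef_pos'],s['grip_width'],s['gripper_force'])
e=cams.get_image('side')
x,y=235,105;p=s['eef_pos']
for k,q in dict(disc=(p[0],p[1],p[2]+.009),rim=(.6407,.2055,.086),glid=(.498,.3027,.089)).items(): print(k,((proj(e,q)-[x,y])*6).round(0))
b=cv2.resize(e['image'][y:y+100,x:x+120],None,fx=6,fy=6,interpolation=cv2.INTER_CUBIC)
cv2.imwrite('pics/s6.png',cv2.convertScaleAbs(b[:,:,::-1],alpha=1.6))
E
```

```text
[0.64034731 0.20475474 0.13497704] 0.015224631456025857 28.374929816065347
disc [489. 402.]
rim [488. 498.]
glid [169. 500.]
```

View pics/s6.png

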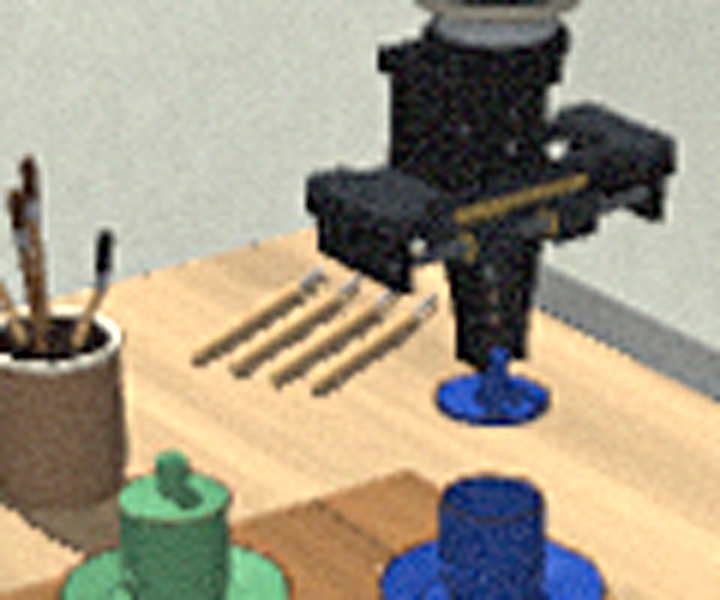

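Side crop: the green lid is seated flat on its cup. The blue lid (493,399) is level and centred over the blue rim (492,500).

>>> {"name": "servo_tool", "arguments": {"commands": [[0,0,0.02,0,0,0,0.1],[0,0,0.02,0,0,0,0.1],[0,0,0.007,0,0,0,0.1],[0,0,0.003,0,0,0,0.1],[0,0,0.002,0,0,0,0.1],[0,0,0.001,0,0,0,0.1],[0,0,0.001,0,0,0,0.1],[0,0,0.001,0,0,0,0.1],[0,0,0,0,0,0,0.1],[0,0,0,0,0,0,0.1]]}}

```text
time_s: 48.0
eef_pos: [0.6403, 0.2052, 0.0799]
orientation: [2.22, 2.223, 0.0]
force: [-0.6, 1.2, -0.8]
grip_width: 0.0152
gripper_force: 28.4
```

>>> {"name": "servo_tool", "arguments": {"commands": [[0,0,0.0005,0,0,0,0.1],[0,0,0.0005,0,0,0,0.1],[0,0,0.0005,0,0,0,0.1],[0,0,0,0,0,0,0.1],[0,0,0,0,0,0,0.1]]}}

```text
time_s: 48.62
eef_pos: [0.6404, 0.2053, 0.0786]
orientation: [2.22, 2.222, 0.0]
force: [-0.0, -0.2, 1.6]
grip_width: 0.015
gripper_force: 29.1
```

Contact at the expected height. Release, lift, move away.

>>> {"name": "servo_tool", "arguments": {"commands": [[0,0,0,0,0,0,0.2],[0,0,0,0,0,0,0.27],[0,0,0,0,0,0,0.4],[0,0,0,0,0,0,0.5],[0,0,-0.01,0,0,0,0.5],[0,0,-0.03,0,0,0,0.5],[0,0,-0.04,0,0,0,0.5],[0,0,-0.04,0,0,0,0.5],[-0.04,0,0,0,0,0,0.5],[-0.05,0,0,0,0,0,0.5],[-0.05,0,0,0,0,0,0.5],[-0.05,0,0,0,0,0,0.5],[-0.05,0,0,0,0,0,0.5],[-0.05,0,0,0,0,0,0.5],[-0.05,0,0,0,0,0,0.5],[-0.03,0,0,0,0,0,0.5],[0,0,0,0,0,0,0.5],[0,0,0,0,0,0,0.5]]}}

```text
time_s: 50.88
eef_pos: [0.6409, -0.1636, 0.1989]
orientation: [-2.219, -2.223, -0.002]
force: [0.2, 0.0, -0.4]
grip_width: 0.0434
gripper_force: 0.0
```

```bash
python3 - <<'E'
from h import *
d=cams.get_image('top');e=cams.get_image('side')
a=cv2.resize(d['image'][170:290,80:290],None,fx=2,fy=2,interpolation=cv2.INTER_CUBIC)
b=cv2.resize(e['image'][120:270,220:400],None,fx=2,fy=2,interpolation=cv2.INTER_CUBIC)
m=np.zeros((300,780,3),np.uint8);m[:240,:420]=a;m[:,420:]=b
cv2.imwrite('pics/f.png',cv2.convertScaleAbs(m[:,:,::-1],alpha=1.4))
E
```

```text
(no output)
```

View pics/f.png

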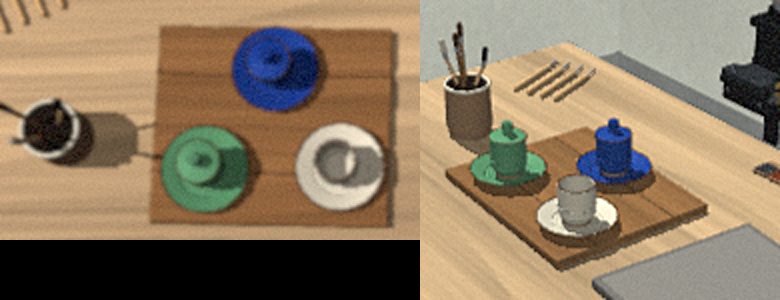

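The picture shows all three sets complete and centred: blue lid at (270,60), green lid at (200,158), open oat cup at (338,160). The jar has not moved.

```bash
python3 -c "
from workcell import ctrl
print(ctrl.hand_in())"
```

```text
the job is handed in; nothing more can be done
None
```

I handed the job in at about 51 s: each cup stands upright and centred to within about 2 mm on its own saucer, the blue and green lids look flat and seated in the last pictures, the oatmeal cup is open, the jar had not moved (I did not re-check the plates), and everything is released; the hand-in gave no verdict.

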